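# Load the battery pack into the strobe head

### The job

Load the long battery pack into the strobe head that lies on the desk with its empty battery bay facing up: hook the pack's thin tongue under the fixed lip while its other end is still raised, then swing that end down and press it until the sprung latch snaps over it and the pack sits flat and fully home. Take your hand away and leave the other things on the desk where they are.

Things in the scene. Friction and masses are not known exactly. Their poses are not given: they have to be found in the camera images.
- pack: long grey battery pack, 0.35 to 0.65 kg, lying flat, toe roughly towards the robot. Block 140 (x) x 62 (y) x 38 (z) mm; a tongue at the toe (-x), a foot at the heel (+x), dark thumb ribs on top near the heel. Origin: centre of the block's underside, z up. Grip it across the 62 mm width by its upper 20 mm at most: in the bay the cheeks leave no room for fingers lower down
- pack_toe (a point): end of the tongue at the underside, mid-width, 84 mm to -x of the pack's origin; axes as the pack. The black tongue is 14 mm long, 46 wide, 8 thick, flush with the underside
- pack_heel (a point): end of the foot at the underside, mid-width, 78 mm to +x of the pack's origin; axes as the pack. The black foot is 8 mm long, 36 wide, 14 high, flush with the underside
- strobe: black studio strobe head lying on its side, fixed: 237 mm long (x), 100 wide, bay on top. Its round lamp end (ring 120 mm across, top 120 mm over the desk, 112 to 200 mm to +x of the origin) points away from the robot; a yoke knob reaches 78 mm to -y. Origin: on the desk under the body's middle, x towards the lamp, z up
- bay (a point): on the bay floor (62 mm over the desk), mid-width, at the foot of the toe wall; x runs from toe to latch, z up. Bay 165 mm long, 66 wide; side cheeks 17 thick rise 30 over the floor; end wall at the latch 15 high, with 30 high housings beside the latch. The seated pack lies flat on the floor, its top 8 mm above the cheeks, with 3 mm end play and 2 mm either side
- lip (a point): middle of the lower free edge of the fixed aluminium lip at the toe: 10 mm out from the toe wall, 11 mm over the bay floor, axes as the bay. The lip spans the bay's width, is 5 mm thick; nothing stands above it and the deck behind is level with its top. With the tongue at the toe wall the pack tilts heel-up by at most 15 degrees; above 10 degrees its foot clears the latch
- latch (a joint): sprung latch, 36 mm wide, slides to the bay's +x: 0 sprung out over the bay, up to 0.010 m pushed back. The 60 degree slope of its nose, 17 to 26 mm over the floor, lets the foot push it back; this takes 10 to 20 N pressing down on the pack's top near the heel. The pack's weight, let go gently, is not enough: the foot then rests on the slope, about 17 mm up
- latch_nose (a point): lower edge of the latch nose, mid-width; with the latch out it overhangs the bay by 6.5 mm, 15.5 mm over the bay floor
- small_pack: short battery pack of another flash, grey, 100 x 50 x 26 mm, a plain block without tongue or foot; it does not fit the bay. Origin: centre of its underside. Leave it alone
- blower: black silicone blower standing on its foot, 68 mm across, 152 high. Origin: centre of its underside. Leave it alone
- lens: camera lens standing upright, 76 mm across, 98 high. Origin: centre of its underside. Leave it alone
- cap_keeper: flat plastic lens cap keeper with two caps, 110 x 75 x 15 mm. Origin: centre of its underside. Leave it alone
- bracket: black aluminium L-bracket, foot 95 x 40 x 4 mm with an upright 59 mm high at its +x end. Origin: centre of the foot's underside. Leave it alone
- mug: white mug, 82 mm across, 95 high, handle to its +y. Origin: centre of its underside. Leave it alone

How it is judged:
By the outcome, as a careful person would: the job done as asked, in the order asked, and still so for the second after the job is handed in, with the robot touching nothing.
It also fails if it takes over 54 s, if anything falls off the work surface, if the arm or the gripper's body presses on something with over 40 N, if the wrist force passes 120 N, or if a joint passes its speed limit or range.

### The arm

A 6-joint arm with a two-finger parallel gripper is mounted at the origin on the work surface. World frame = base frame: x ahead of the robot, y to its left, z up, the work surface at z = 0. Lengths are in m, angles in rad, forces in N, time in s.
With the tool pointing down it reaches from about 0.3 to 0.775 m from the base axis. Payload 14.6 kg.
Tool frame: the origin (TCP) lies at the very end of the fingers, on their centre line; the grasp point (between the pads) lies 19 mm behind it; z points along the fingers, y is the line along which they close (so a half turn about z gives the same grasp; the last joint's range is limited). The gripper opens to 94 mm and grips with 3 to 60 N. Pads are 16 mm wide; open, the fingers measure 119 mm over their backs; the gripper's body (75 mm by 177 mm) begins 78 mm behind the grasp point.
Start: joints at [1.201, 0.3, 1.521, -0, 1.321, -0.067], TCP at [0.164, 0.525, 0.179] pointing down, gripper open.
Joint ranges: [-3.03, 3.03], [-0.79, 2.21], [0.23, 2.52], [-1.04, 4.18], [0, 3.07], [-2.55, 2.55]. Speed limits (rad/s): [2.22, 2.22, 2.57, 3.14, 3.14, 3.14].

### API

Orientations are given as [roll, pitch, yaw] about the fixed x, y, z axes, in that order (R = Rz(yaw) Ry(pitch) Rx(roll)).
In Python, from station import ctrl, cams gives the robot as it stands. The module is installed in compiled form; this text tells all that it offers.
- The arm moves only by the tool arm_command, never from a script. Its argument "plan" is a list that holds one entry, the list of rows, each a list of 7 numbers: the shift along the tool's x, y, z in mm, then the turn, a rotation vector about the tool's x, y, z in rad, then the closure, from -1 (fully open) to 1 (shut). A call has 1 to 12 rows; each row is the pose to reach, as a shift and turn from the pose commanded when the call began, along the tool's axes at that moment; what a row does not reach only later rows make up. A row lasts 1/10 s, in which the tool goes at most 50 mm and 8.59 degrees, less where a joint would pass 70% of its speed; a pose out of reach is approached as far as the arm can. A call with a gripper value outside its range is refused whole. The fingers move at their own pace and stop on an object; "squeeze" is the grip in N (left out, the last holds). Time passes only in rows, so rows that repeat a pose let the fingers close. It gives the time, the measured TCP pose, the force, the opening and the grip force at its end, in the units of the state.
- ctrl.get_obs(): the state, without advancing time (a new reading comes with each control period).
- cams.camera(name): name is "side" or "top" or "wrist"; returns (picture, depth): 384x512x3 uint8, blue, green, red; 384x512 float32, m along the optical axis (not along the pixel's ray), 0 where there is no reading.
- cams.camera_info(name): a dict with "fx", "fy", "cx", "cy" (pixels), "world_to_cam" (4x4, takes a point from world to camera coordinates). Camera axes: x right, y down, z forward; pixel columns grow to the right and rows downward; lengths in m; the calibration is good to about 2 mm. A picture is of the moment at which its call begins: read the wrist's pose just before it. camera_info takes no time and is no camera call; for the wrist camera it gives the pose at the moment of the call.
- ctrl.hand_in(): hands the job in; it is judged then, once.
The state is a dict: "time_s": time; "qpos": joint angles; "joint_vel": joint speeds; "tau": joint torques, N m; "ee_pos": TCP position; "eef_rot": TCP orientation; "force": force on the tool from outside, world axes, zero at the start; "moment": the same for the moment, N m; "grip_width": finger opening in m; "grip_force": force on a finger pad.
Only numpy, scipy, OpenCV 4.12 (cv2) and the standard library are available. Lean on these libraries where they do the work, as an engineer would, in place of code of your own. Each camera call takes 0.05 s, during which the arm holds its last target. There are 200 camera calls.

## Working session

There is one attempt and no reset: what is moved stays moved. The work goes in short steps, Python scripts to look and compute and a tool call to move; the robot and the scene stay as the last step left them, time stands still between calls to the robot, and variables do not carry over. Pictures are saved under pics/ and viewed, at most 10 in all, crops included, and the job is handed in when it is done.

Besides the shell and the picture viewer there is one more tool, called after "Call:" as name([rows], argument=value, ...), one row to a line, values as JSON. arm_command: Moves the arm, as the interface text tells. Its arguments: {"type":"object","properties":{"plan":{"type":"array"},"squeeze":{"type":"number"}},"required":["plan"]}

```bash
mkdir -p pics
cat > h.py <<'E'
import numpy as np, cv2
from station import ctrl, cams
def grab(n):
    info=cams.camera_info(n); im,d=cams.camera(n); return im,d,info
def pts(d,info):
    h,w=d.shape; u,v=np.meshgrid(np.arange(w),np.arange(h))
    P=np.stack([(u-info['cx'])/info['fx']*d,(v-info['cy'])/info['fy']*d,d],-1)
    T=np.linalg.inv(np.array(info['world_to_cam'])); return P@T[:3,:3].T+T[:3,3]
E
python3 - <<'E'
from h import *
o=ctrl.get_obs(); print(o)
a=[]
for n in("top","side"):
    im,d,i=grab(n); np.savez(n+'.npz',im=im,d=d,**i); a.append(im)
    print(n,i)
cv2.imwrite('pics/a.png',cv2.resize(a[0],(800,600)));cv2.imwrite('pics/b.png',cv2.resize(a[1],(800,600)))
E
```

```text
{'time_s': 0.0, 'qpos': array([ 1.20141333e+00,  3.00429341e-01,  1.52159168e+00, -1.80705367e-05,
        1.32070494e+00, -6.65989561e-02]), 'joint_vel': array([ 6.18814644e-04,  1.57713855e-03, -8.70112846e-05,  1.10550431e-03,
       -8.37004610e-05,  5.17573580e-04]), 'tau': array([ 1.21761304e-04, -5.31815600e+01, -3.52730441e+01,  7.07505690e-02,
        2.44396337e-02, -5.34458502e-05]), 'ee_pos': array([0.16389742, 0.52469898, 0.17820477]), 'eef_rot': array([-3.14046070e+00, -5.79566870e-05,  2.83881306e+00]), 'force': array([-0.23134595,  0.23902191, -0.51021463]), 'moment': array([-0.00585949,  0.02764005,  0.03596786]), 'grip_force': 0.0, 'grip_width': 0.09449908639048143}
top {'fx': 397.1479064196687, 'fy': 397.1479064196687, 'cx': 254.0353871879708, 'cy': 190.56908299450686, 'world_to_cam': array([[-0.02962599, -0.99943792, -0.01568904,  0.04015484],
       [-0.99027541,  0.03148163, -0.13551203,  0.57296045],
       [ 0.13592978,  0.01152179, -0.99065147,  1.31986137],
       [ 0.        ,  0.        ,  0.        ,  1.        ]])}
side {'fx': 397.3874351082853, 'fy': 397.3874351082853, 'cx': 257.58356192216434, 'cy': 196.76551825569493, 'world_to_cam': array([[ 0.79998491, -0.60000993, -0.00349672, -0.43254554],
       [-0.37556482, -0.49617342, -0.7827918 ,  0.29166668],
       [ 0.46794787,  0.62753487, -0.62227387,  1.02807736],
       [ 0.        ,  0.        ,  0.        ,  1.        ]])}
```

View pics/a.png

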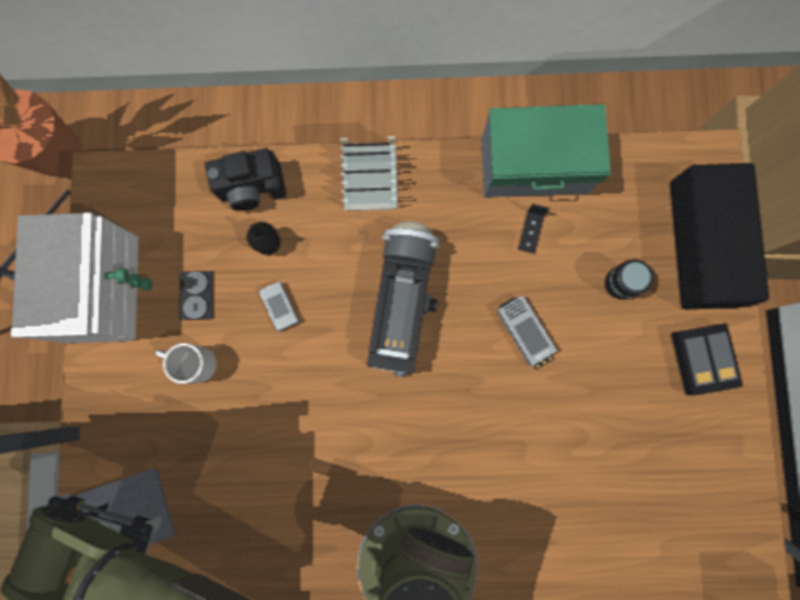

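View pics/b.png

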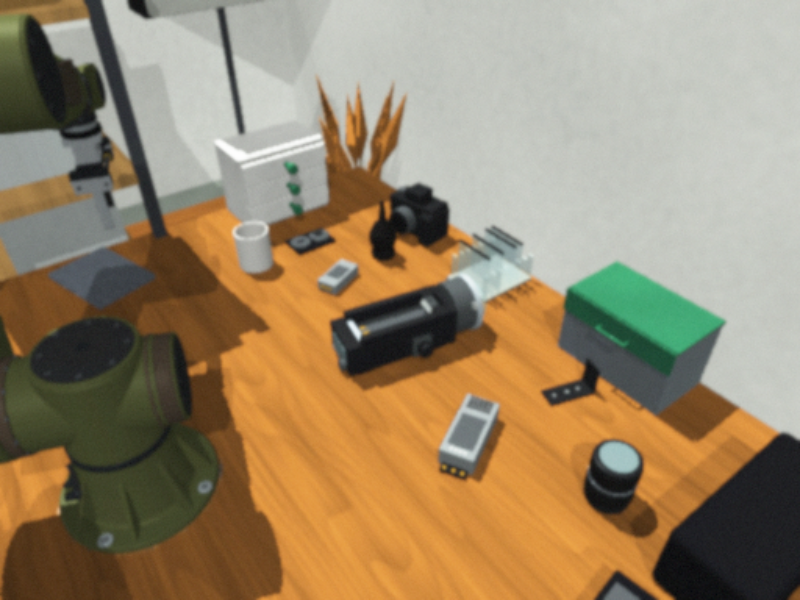

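The top view (800x600) shows the pack at about (527,331), with its ribs and heel at (515,303) and its tongue at (543,362). The strobe runs from (392,370) to (412,235), with the lip at (393,350) and the latch near (405,270). The side view agrees, with the pack at (470,435) and the bay at (400,320). Next I'll get coarse poses.

Run:
```python
from h import *
for n in("top","side"):
    z=dict(np.load(n+'.npz')); P=pts(z['d'],z)
    x,y,h=P[...,0],P[...,1],P[...,2]
    v=z['d']>0
    def rect(m,name):
        q=P[m]; 
        if len(q)<20: print(n,name,len(q));return
        r=cv2.minAreaRect((q[:,:2]*1000).astype(np.float32)); print(n,name,len(q),r,'z',np.percentile(q[:,2],[5,50,95]).round(4))
    reg=v&(x>.35)&(x<.65)&(y<-.12)&(y>-.32)
    rect(reg&(h>.030)&(h<.05),'packtop')
    reg=v&(x>.35)&(x<.8)&(abs(y+.0)<.1)
    rect(reg&(h>.084)&(h<.1),'cheeks'); rect(reg&(h>.1),'lamp')
    rect(reg&(h>.055)&(h<.068),'floor')
    print(np.percentile(P[v&(x>.3)&(x<.45)&(abs(y)<.2)][:,2],50))
```

```text
top packtop 768 ((495.2929382324219, -258.72821044921875), (139.7943115234375, 62.76228332519531), 28.64156150817871) z [0.0344 0.0393 0.0441]
top cheeks 1095 ((608.2550048828125, 9.502395629882812), (387.57379150390625, 161.33938598632812), 1.7906827926635742) z [0.0873 0.0928 0.0984]
top lamp 510 ((674.2423095703125, 9.2440185546875), (270.2415466308594, 146.28985595703125), 7.106097221374512) z [0.101  0.1118 0.1199]
top floor 920 ((608.5760498046875, 10.423934936523438), (392.3944396972656, 150.354248046875), 3.8679394721984863) z [0.058  0.063  0.0668]
0.001100164066802467
side packtop 977 ((493.8544921875, -255.94387817382812), (143.7930908203125, 62.51679992675781), 27.999406814575195) z [0.0343 0.0384 0.041 ]
side cheeks 1042 ((620.0803833007812, 11.428817749023438), (365.7126159667969, 161.01345825195312), 2.5221238136291504) z [0.0852 0.0917 0.0971]
side lamp 345 ((722.7533569335938, 27.040451049804688), (200.23568725585938, 92.7502670288086), 38.94206619262695) z [0.1009 0.1111 0.1184]
side floor 764 ((604.5451049804688, 10.178573608398438), (392.6014404296875, 163.3424530029297), 0.6964338421821594) z [0.056  0.0623 0.0668]
0.0006832180457121972
```

```bash
cat >> h.py <<'E'
from scipy.spatial.transform import Rotation as R
def rel(p,Rt,p0=None,R0=None):
    if p0 is None:
        o=ctrl.get_obs(); p0=o['ee_pos']; R0=R.from_euler('xyz',o['eef_rot'])
    return np.r_[R0.inv().apply(np.array(p)-p0)*1000,(R0.inv()*Rt).as_rotvec()]
def E(r,p,y): return R.from_euler('xyz',[r,p,y])
E
python3 - <<'E'
from h import *
np.set_printoptions(suppress=True,precision=3)
A=([.38,.3,.33],E(np.pi,0,1.35)); B=([.5,0,.33],E(np.pi,0,-.1))
print(rel(*A)); print(rel(*B,*A))
E
```

```text
[-273.254 -150.234 -151.617   -0.001    0.001    1.489]
[-266.436  182.789    0.      -0.      -0.       1.45 ]
```

Call:
arm_command([
  [[-100,-60,-150,0,0,0.5,-1],[-273,-150,-152,0,0,1.489,-1],[-273,-150,-152,0,0,1.489,-1],[-273,-150,-152,0,0,1.489,-1],[-273,-150,-152,0,0,1.489,-1],[-273,-150,-152,0,0,1.489,-1],[-273,-150,-152,0,0,1.489,-1],[-273,-150,-152,0,0,1.489,-1],[-273,-150,-152,0,0,1.489,-1],[-273,-150,-152,0,0,1.489,-1],[-273,-150,-152,0,0,1.489,-1]],
])

```text
time_s: 1.2
ee_pos: [0.3799, 0.3002, 0.3305]
eef_rot: [-3.141, 0.0, 1.347]
force: [-0.3, -0.8, -0.3]
grip_width: 0.094
grip_force: 0.0
```

Call:
arm_command([
  [[-266,183,0,0,0,1.45,-1],[-266,183,0,0,0,1.45,-1],[-266,183,0,0,0,1.45,-1],[-266,183,0,0,0,1.45,-1],[-266,183,0,0,0,1.45,-1],[-266,183,0,0,0,1.45,-1],[-266,183,0,0,0,1.45,-1],[-266,183,0,0,0,1.45,-1],[-266,183,0,0,0,1.45,-1],[-266,183,0,0,0,1.45,-1],[-266,183,0,0,0,1.45,-1]],
])

```text
time_s: 2.3
ee_pos: [0.5001, 0.0008, 0.3305]
eef_rot: [3.142, 0.0, -0.098]
force: [0.1, 0.3, 0.3]
grip_width: 0.0942
grip_force: 0.0
```

Run:
```python
from h import *
o=ctrl.get_obs(); print(o['time_s'],o['ee_pos'],o['eef_rot'],o['joint_vel'].round(3))
im,d,i=grab('wrist'); print(i); np.savez('w1.npz',im=im,d=d,**i)
cv2.imwrite('pics/w1.png',cv2.resize(im,(800,600)))
T=np.linalg.inv(i['world_to_cam']);print(T[:3,3])
```

```text
2.3 [0.5000514  0.00079469 0.33052323] [ 3.14158835e+00  4.74253466e-04 -9.76911260e-02] [ 0.003 -0.002 -0.001 -0.     0.    -0.108]
{'fx': 267.06040291683405, 'fy': 267.06040291683405, 'cx': 253.39541688885694, 'cy': 187.98445340869299, 'world_to_cam': array([[-0.09829885, -0.99515641,  0.00102973,  0.04942435],
       [-0.95400401,  0.09452831,  0.28450089,  0.40437409],
       [-0.28322022,  0.02698375, -0.95867522,  0.67996802],
       [ 0.        ,  0.        ,  0.        ,  1.        ]])}
[ 0.58321355 -0.00738792  0.53677282]
```

View pics/w1.png

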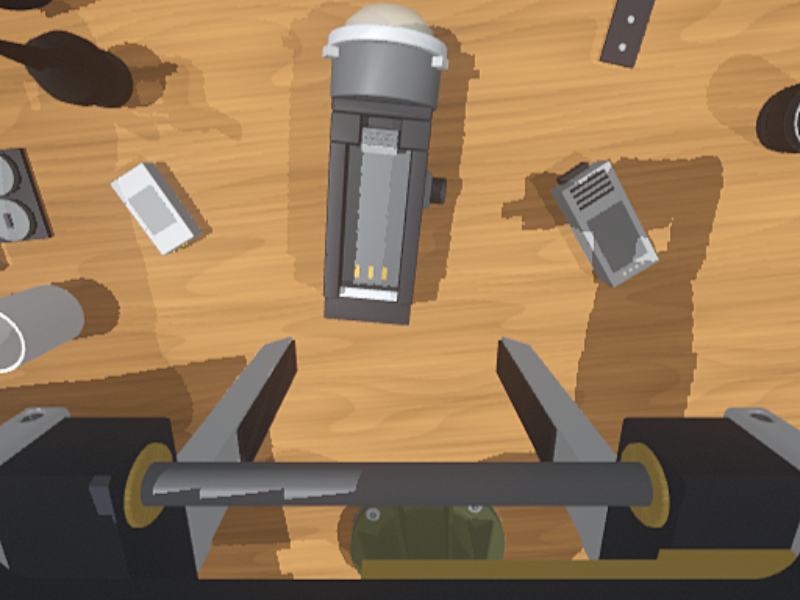

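The wrist view (800x600) shows the bright lip at (368,294), the contacts at (370,272), the latch at (380,138) and the pack at (605,225), ribs far end. I'll move closer for a second view of the bay.

Call:
arm_command([
  [[20,-5,60,0,0,0,-1],[20,-5,130,0,0,0,-1],[20,-5,130,0,0,0,-1],[20,-5,130,0,0,0,-1],[20,-5,130,0,0,0,-1]],
])

```text
time_s: 2.85
ee_pos: [0.5208, 0.0038, 0.202]
eef_rot: [-3.142, -0.001, -0.097]
force: [-0.3, 0.4, 1.7]
grip_width: 0.0941
grip_force: 0.0
```

Run:
```python
from h import *
o=ctrl.get_obs(); print(o['time_s'],o['ee_pos'],o['eef_rot'],o['joint_vel'].round(3))
im,d,i=grab('wrist'); np.savez('w2.npz',im=im,d=d,**i)
cv2.imwrite('pics/w2.png',cv2.resize(im,(800,600),interpolation=cv2.INTER_CUBIC))
```

```text
2.85 [0.52084585 0.00378719 0.20204635] [-3.14157434e+00 -7.03540039e-04 -9.70521655e-02] [ 0.    -0.027 -0.031 -0.001  0.002  0.015]
```

View pics/w2.png

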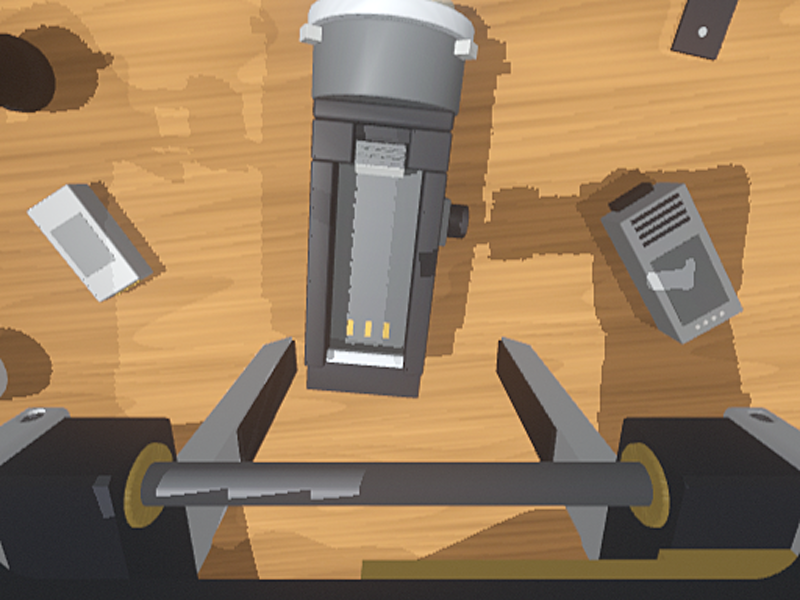

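Here the lip spans (327,349) to (403,368) and the latch is at (380,156). The pack top is at (670,260), with the heel foot upper-left at (630,196). I'll measure from both wrist views.

```bash
cat >> h.py <<'E'
def ray(uv,z):
    uv=np.atleast_2d(uv).astype(float); T=np.linalg.inv(z['world_to_cam'])
    d=np.c_[(uv[:,0]-z['cx'])/z['fx'],(uv[:,1]-z['cy'])/z['fy'],np.ones(len(uv))]@T[:3,:3].T
    return T[:3,3],d
def onz(uv,z,h):
    c,d=ray(uv,z); return c+d*((h-c[2])/d[:,2])[:,None]
def tri(l):
    A=np.zeros((3,3));b=np.zeros(3)
    for uv,z in l:
        c,d=ray(uv,z); d=d[0]/np.linalg.norm(d[0]); M=np.eye(3)-np.outer(d,d); A+=M;b+=M@c
    return np.linalg.solve(A,b)
E
python3 - <<'E'
from h import *
np.set_printoptions(suppress=True,precision=4)
cen=[];lat=[]
for n,roi in(('w1',(205,260,180,196)),('w2',(205,262,218,240))):
    z=dict(np.load(n+'.npz')); g=z['im'].astype(int).min(2)
    m=np.zeros(g.shape,np.uint8); a,b,c,e=roi; m[c:e,a:b]=g[c:e,a:b]>170
    cn=max(cv2.findContours(m,0,1)[0],key=cv2.contourArea).reshape(-1,2)
    ys,xs=np.nonzero(m); cen.append(([xs.mean(),ys.mean()],z))
    r=cv2.minAreaRect((onz(np.c_[xs,ys],z,.078)[:,:2]*1000).astype(np.float32)); print(n,m.sum(),r)
    print(' box',cv2.boxPoints(r).round(1).tolist())
    # depth cloud
    P=pts(z['d'],z);x,y,h=P[...,0],P[...,1],P[...,2];v=(z['d']>0)
    s=v&(x>.45)&(x<.85)&(y>-.045)&(y<.085)
    for lo,hi,nm in((.087,.097,'cheek'),(.057,.067,'floor'),(.074,.082,'lip/deck'),(.0,.05,'low')):
        q=P[s&(h>lo)&(h<hi)]; q=q[q[:,0]<.70]
        r=cv2.minAreaRect((q[:,:2]*1000).astype(np.float32)); print(' ',nm,len(q),r,np.median(q[:,2]))
    q=P[v&(x>.4)&(x<.6)&(y<-.19)&(y>-.33)&(h>.032)&(h<.05)]
    print('  pack',len(q),cv2.minAreaRect((q[:,:2]*1000).astype(np.float32)),np.median(q[:,2]))
    print('desk',np.median(P[v&(y>.1)&(y<.13)&(x>.5)&(x<.6)][:,2]))
print('lip tri',tri(cen))
E
```

```text
w1 215 ((451.220947265625, 37.903221130371094), (64.9202651977539, 11.364404678344727), 78.93424224853516)
 box [[439.3999938964844, 7.099999904632568], [450.6000061035156, 5.0], [463.0, 68.69999694824219], [451.8999938964844, 70.9000015258789]]
  cheek 3835 ((571.6156616210938, 15.566539764404297), (106.01258087158203, 248.40966796875), 81.60411071777344) 0.09193160141156037
  floor 3356 ((529.8286743164062, 10.440071105957031), (89.88208770751953, 159.3079071044922), 79.19979095458984) 0.06235227298176038
  lip/deck 513 ((566.4339599609375, 23.012744903564453), (85.2427749633789, 245.15887451171875), 81.48796081542969) 0.07759496141815936
  low 550 ((567.8712158203125, 32.18016052246094), (275.17327880859375, 105.02957153320312), 34.16862869262695) 0.0006334101420889526
  pack 2581 ((494.6929931640625, -255.96490478515625), (140.5481719970703, 62.417823791503906), 28.467857360839844) 0.0385850250070513
desk -7.78368699155263e-05
w2 357 ((451.1934814453125, 37.66922378540039), (65.2972183227539, 11.374516487121582), 78.65672302246094)
 box [[439.20001220703125, 6.800000190734863], [450.29998779296875, 4.5], [463.20001220703125, 68.5999984741211], [452.0, 70.80000305175781]]
  cheek 7164 ((571.5032958984375, 15.641155242919922), (106.99097442626953, 248.46878051757812), 81.78563690185547) 0.09199653002186534
  floor 5835 ((528.2323608398438, 10.3912353515625), (91.7068862915039, 160.28152465820312), 79.35442352294922) 0.06242763722711786
  lip/deck 958 ((568.0385131835938, 19.15948486328125), (82.01393127441406, 245.06484985351562), 84.1932144165039) 0.07762071963444661
  low 721 ((569.3519287109375, 28.05506134033203), (275.8671569824219, 98.10037994384766), 35.79281234741211) 0.0006014738154849764
  pack 4388 ((494.5534973144531, -255.58926391601562), (141.14529418945312, 62.673248291015625), 28.337928771972656) 0.038613587934569454
desk 4.14141589092365e-05
lip tri [0.4508 0.0366 0.0777]
```

Run:
```python
from h import *
np.set_printoptions(suppress=True,precision=2)
for n in('w1','w2'):
    z=dict(np.load(n+'.npz')); P=pts(z['d'],z).reshape(-1,3)*1000; P=P[z['d'].ravel()>0]
    yaw=-.19; c=np.array([451.2,37.8]); ax=np.array([np.cos(yaw),np.sin(yaw)]); ay=np.array([-ax[1],ax[0]])
    X=(P[:,:2]-c)@ax; Y=(P[:,:2]-c)@ay; Z=P[:,2]
    k=(abs(Z-92)<3)&(abs(Y)<65)
    rows=[]
    for x in range(8,130,6):
        s=k&(abs(X-x)<3); y=Y[s]
        L=y[y>0];Q=y[y<0]
        if len(L)>4 and len(Q)>4: rows.append([x,L.max(),L.min(),Q.max(),Q.min()])
    rows=np.array(rows); 
    for j,nm in((1,'Lout'),(2,'Lin'),(3,'Rin'),(4,'Rout')):
        p=np.polyfit(rows[:,0],rows[:,j],1); print(n,nm,p,np.std(np.polyval(p,rows[:,0])-rows[:,j]))
    for a,b in((57,67),(72,76),(76,80.5),(83,87),(88,95)):
        s=(Z>a)&(Z<b)&(abs(Y)<12); h,e=np.histogram(X[s],np.arange(-30,190,5)); print(a,b,[(int(e[i]),int(v)) for i,v in enumerate(h) if v])
    s=(abs(Z-62)<3)&(X>40)&(X<120)&(abs(Y)<40);print('floor y',Y[s].min(),Y[s].max())
```

```text
w1 Lout [-0.   48.98] 0.5210402157102388
w1 Lin [-0.   33.39] 0.38522846093317625
w1 Rin [  0.   -33.96] 0.4379295166754683
w1 Rout [ -0.   -49.56] 0.4259816659868244
57 67 [(0, 14), (5, 34), (10, 34), (15, 34), (20, 35), (25, 33), (30, 36), (35, 37), (40, 40), (45, 35), (50, 35), (55, 38), (60, 38), (65, 39), (70, 37), (75, 37), (80, 39), (85, 43), (90, 40), (95, 41), (100, 38), (105, 42), (110, 40), (115, 43), (120, 42), (125, 42), (130, 44), (135, 43), (140, 45), (145, 45), (150, 44)]
72 76 [(-30, 1), (-10, 1), (0, 1), (5, 3), (175, 2), (180, 8)]
76 80.5 [(-30, 32), (-25, 34), (-20, 35), (-15, 34), (-10, 36), (-5, 33), (0, 36), (5, 15), (150, 3), (155, 4), (175, 20), (180, 42)]
83 87 [(155, 26)]
88 95 [(155, 5), (160, 47), (165, 56), (170, 52), (175, 15)]
floor y -33.4150175350289 32.89350356180899
w2 Lout [-0.   49.49] 0.37965897000605464
w2 Lin [-0.   33.09] 0.2318793477869997
w2 Rin [  0.   -33.32] 0.20179349040294742
w2 Rout [ -0.  -49.7] 0.28414777012102427
57 67 [(0, 46), (5, 57), (10, 52), (15, 64), (20, 54), (25, 59), (30, 63), (35, 56), (40, 61), (45, 63), (50, 65), (55, 61), (60, 66), (65, 63), (70, 64), (75, 69), (80, 67), (85, 66), (90, 73), (95, 70), (100, 70), (105, 72), (110, 72), (115, 71), (120, 76), (125, 77), (130, 74), (135, 77), (140, 80), (145, 79), (150, 63)]
72 76 [(5, 15), (175, 1), (180, 4)]
76 80.5 [(-30, 53), (-25, 56), (-20, 60), (-15, 57), (-10, 60), (-5, 58), (0, 63), (5, 20), (150, 11), (155, 2), (175, 49), (180, 91)]
83 87 [(155, 41)]
88 95 [(155, 19), (160, 96), (165, 98), (170, 100), (175, 28)]
floor y -33.328678407925096 33.172325390131256
```

Run:
```python
from h import *
np.set_printoptions(suppress=True,precision=3)
print(rel([.5122,-.2462,.1],E(np.pi,0,.496)))
```

```text
[ 15.09  249.618 102.958   0.001  -0.003  -0.594]
```

Call:
arm_command([
  [[3,50,0,0.001,-0.003,-0.12,-1],[6,100,0,0.001,-0.003,-0.24,-1],[9,150,20,0.001,-0.003,-0.36,-1],[12,200,50,0.001,-0.003,-0.48,-1],[15,250,80,0.001,-0.003,-0.594,-1],[15,250,103,0.001,-0.003,-0.594,-1],[15,250,103,0.001,-0.003,-0.594,-1],[15,250,103,0.001,-0.003,-0.594,-1]],
])

```text
time_s: 3.7
ee_pos: [0.5112, -0.2467, 0.0998]
eef_rot: [-3.141, 0.001, 0.494]
force: [0.1, 0.1, 0.3]
grip_width: 0.0943
grip_force: 0.0
```

Run:
```python
from h import *
np.set_printoptions(suppress=True,precision=4)
o=ctrl.get_obs(); print(o['time_s'],o['ee_pos'],o['eef_rot'])
im,d,i=grab('wrist'); np.savez('w3.npz',im=im,d=d,**i)
cv2.imwrite('pics/w3.png',im)
P=pts(d,i);x,y,h=P[...,0],P[...,1],P[...,2]
q=P[(d>0)&(x>.4)&(x<.6)&(y<-.18)&(y>-.34)&(h>.034)&(h<.044)]
print(len(q),cv2.minAreaRect((q[:,:2]*1000).astype(np.float32)),np.median(q[:,2]))
print(rel([.5122,-.2462,.022],E(np.pi,0,.496)))
```

```text
3.7 [ 0.5112 -0.2467  0.0998] [-3.1413  0.0014  0.4938]
7095 ((494.63336181640625, -255.61695861816406), (140.32614135742188, 62.06804656982422), 28.4210262298584) 0.03847810884624797
[ 0.6173  0.1035 78.3956  0.0008  0.0007 -0.0014]
```

View pics/w3.png

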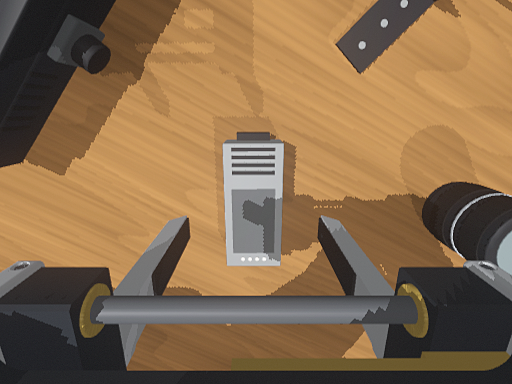

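The pack is centred between the fingers, with its top at (253,200) and the heel and ribs pointing away at (253,160). Pose confirmed, so I'll lower and grip.

Call:
arm_command([
  [[1,0,40,0,0,0,-1],[1,0,70,0,0,0,-1],[1,0,78,0,0,0,-1],[1,0,78,0,0,0,-1],[1,0,78,0,0,0,1],[1,0,78,0,0,0,1],[1,0,78,0,0,0,1],[1,0,78,0,0,0,1],[1,0,78,0,0,0,1],[1,0,78,0,0,0,1]],
], squeeze=60)

```text
time_s: 4.75
ee_pos: [0.5111, -0.2461, 0.0199]
eef_rot: [-3.14, 0.002, 0.494]
force: [-0.3, -0.9, 0.3]
grip_width: 0.0492
grip_force: 0.0
```

Run:
```python
from h import *
o=ctrl.get_obs(); print(o['time_s'],o['ee_pos'],o['grip_width'],o['grip_force'])
im,d,i=grab('wrist'); s=cams.camera('side')[0]
cv2.imwrite('pics/w4.png',np.hstack([cv2.resize(im,(400,300)),cv2.resize(s[190:340,220:420],(400,300))]))
o=ctrl.get_obs(); print(o['grip_width'],o['grip_force'])
P=pts(d,i);x,y,h=P[...,0],P[...,1],P[...,2]
q=P[(d>0)&(x>.4)&(x<.6)&(y<-.18)&(y>-.34)&(h>.034)&(h<.044)]
print(len(q),cv2.minAreaRect((q[:,:2]*1000).astype(np.float32)),np.median(q[:,2]))
```

```text
4.75 [ 0.5110745  -0.24606165  0.01985396] 0.0491621461358981 0.0
0.04168112550771778 0.0
10721 ((505.1429443359375, -249.7815399169922), (116.14619445800781, 61.99622344970703), 28.450071334838867) 0.038576961629465806
```

View pics/w4.png

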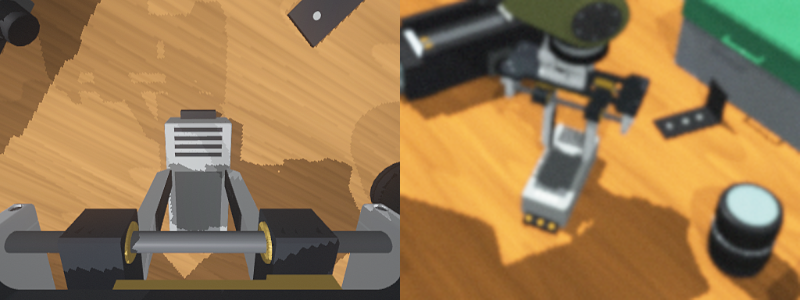

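The left half shows the fingers beside the pack at (155,200) and (245,200). They seem to be still closing, so I'll let them settle.

Call:
arm_command([
  [[0,0,0,0,0,0,1],[0,0,0,0,0,0,1],[0,0,0,0,0,0,1]],
], squeeze=60)

```text
time_s: 5.15
ee_pos: [0.511, -0.246, 0.0197]
eef_rot: [-3.14, 0.003, 0.494]
force: [-0.1, -0.2, -0.1]
grip_width: 0.0172
grip_force: 0.0
```

Run:
```python
from h import *
o=ctrl.get_obs(); print(o['time_s'],o['ee_pos'],o['eef_rot'],o['grip_width'],o['grip_force'],o['force'])
im,d,i=grab('wrist'); cv2.imwrite('pics/w5.png',cv2.resize(im[140:384,120:400],None,fx=2.4,fy=2.4))
```

```text
5.15 [ 0.51103775 -0.24603036  0.01973674] [-3.13975100e+00  2.57191238e-03  4.93772727e-01] 0.01718010649367021 0.0 [-0.12257887 -0.21041918 -0.07496375]
```

View pics/w5.png

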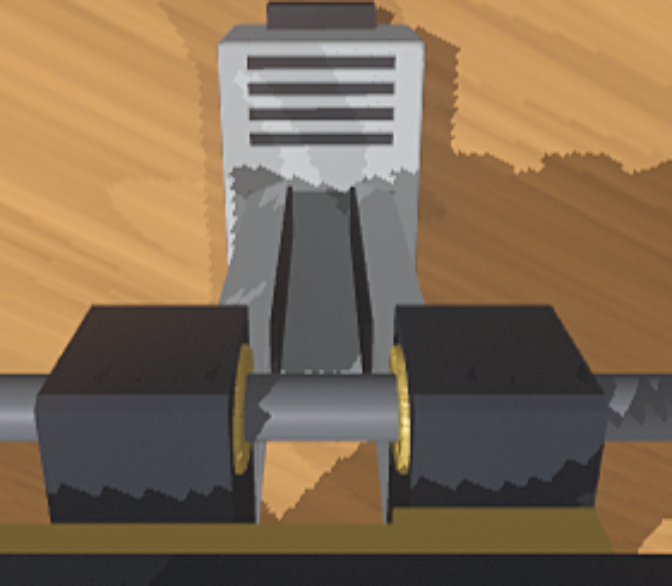

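The fingers overlap the pack's top at (290,190) and (352,190) with no grip force, so either they passed above the pack or something else is wrong. I'll check the fingertip height from depth.

Run:
```python
from h import *
np.set_printoptions(suppress=True,precision=4)
o=ctrl.get_obs(); Rt=E(*o['eef_rot']); print(o['grip_width'])
im,d,i=grab('wrist'); np.savez('w6.npz',im=im,d=d,**i)
P=pts(d,i); Q=Rt.inv().apply((P-o['ee_pos']).reshape(-1,3)).reshape(P.shape)*1000
for v in range(205,290,6):
    print(v,[tuple(Q[v,u].round(0).astype(int)) for u in (222,232,236,252,270,276,290)])
z=dict(np.load('w2.npz')); P=pts(z['d'],z); Q=E(-3.14157,-.0007,-.097).inv().apply((P-[.52085,.00379,.20205]).reshape(-1,3)).reshape(P.shape)*1000
for v in range(212,290,6): print(v,[tuple(Q[v,u].round(0).astype(int)) for u in (160,170,180,186,325,330,340)])
```

```text
0.013275705319027586
205 [(np.int64(14), np.int64(-23), np.int64(-19)), (np.int64(14), np.int64(-16), np.int64(-17)), (np.int64(14), np.int64(-13), np.int64(-19)), (np.int64(14), np.int64(-1), np.int64(-18)), (np.int64(15), np.int64(13), np.int64(-19)), (np.int64(14), np.int64(17), np.int64(-19)), (np.int64(14), np.int64(28), np.int64(-19))]
211 [(np.int64(10), np.int64(-23), np.int64(-18)), (np.int64(10), np.int64(-16), np.int64(-20)), (np.int64(10), np.int64(-13), np.int64(-19)), (np.int64(9), np.int64(-1), np.int64(-18)), (np.int64(9), np.int64(13), np.int64(-17)), (np.int64(10), np.int64(17), np.int64(-19)), (np.int64(9), np.int64(28), np.int64(-18))]
217 [(np.int64(5), np.int64(-23), np.int64(-18)), (np.int64(5), np.int64(-16), np.int64(-18)), (np.int64(10), np.int64(-12), np.int64(-32)), (np.int64(5), np.int64(-1), np.int64(-19)), (np.int64(10), np.int64(12), np.int64(-30)), (np.int64(4), np.int64(18), np.int64(-18)), (np.int64(4), np.int64(28), np.int64(-18))]
223 [(np.int64(0), np.int64(-24), np.int64(-18)), (np.int64(10), np.int64(-14), np.int64(-42)), (np.int64(10), np.int6
[... 7337 characters left out ...]
47), np.int64(-80))]
278 [(np.int64(1), np.int64(-47), np.int64(-89)), (np.int64(-203), np.int64(-147), np.int64(202)), (np.int64(-203), np.int64(-130), np.int64(202)), (np.int64(-204), np.int64(-119), np.int64(203)), (np.int64(-204), np.int64(127), np.int64(202)), (np.int64(-203), np.int64(135), np.int64(200)), (np.int64(-5), np.int64(47), np.int64(-80))]
284 [(np.int64(-1), np.int64(-47), np.int64(-91)), (np.int64(-216), np.int64(-148), np.int64(201)), (np.int64(-216), np.int64(-131), np.int64(202)), (np.int64(-216), np.int64(-120), np.int64(202)), (np.int64(-216), np.int64(128), np.int64(201)), (np.int64(-216), np.int64(137), np.int64(202)), (np.int64(-218), np.int64(155), np.int64(204))]
```

Run:
```python
from h import *
z=dict(np.load('w2.npz')); P=pts(z['d'],z); Q=E(-3.14157,-.0007,-.097).inv().apply((P-[.52085,.00379,.20205]).reshape(-1,3)).reshape(P.shape)*1000
for sgn in(-1,1):
    m=(abs(Q[...,0]-9.5)<2)&(sgn*Q[...,1]>44)&(sgn*Q[...,1]<64)
    q=Q[m]; print(sgn,len(q),'zmax',np.sort(q[:,2])[-8:].round(1))
    m=(abs(Q[...,0])<11)&(sgn*Q[...,1]>44)&(sgn*Q[...,1]<64); print(np.sort(Q[m][:,2])[-8:].round(1))
o=ctrl.get_obs();print(o['ee_pos'])
```

```text
-1 2394 zmax [139.8 139.9 139.9 139.9 140.2 140.3 140.4 141.1]
[140.7 140.7 140.8 140.8 141.  141.1 141.1 141.3]
1 2271 zmax [202.7 202.7 202.7 202.9 203.  203.1 203.2 203.6]
[203.2 203.2 203.3 203.4 203.5 203.6 203.6 204. ]
[ 0.51104259 -0.24603509  0.01974739]
```

Run:
```python
from h import *
z=dict(np.load('w2.npz')); P=pts(z['d'],z); Q=E(-3.14157,-.0007,-.097).inv().apply((P-[.52085,.00379,.20205]).reshape(-1,3)).reshape(P.shape)*1000
for sgn in(-1,1):
    m=(abs(Q[...,0])<12)&(sgn*Q[...,1]>44)&(sgn*Q[...,1]<64)&(Q[...,2]<30)
    q=Q[m]; q=q[np.argsort(q[:,2])][-8:]; print(sgn,q.round(1).tolist())
```

```text
-1 [[9.5, -48.4, -27.5], [1.7, -46.8, -27.5], [-3.2, -47.1, -27.4], [10.2, -48.4, -27.2], [8.6, -47.1, -27.1], [2.1, -46.9, -26.7], [9.9, -49.3, -26.6], [2.7, -47.0, -26.3]]
1 [[10.3, 50.2, -27.8], [9.5, 48.8, -27.7], [10.2, 48.8, -27.6], [8.6, 47.5, -27.4], [3.1, 47.2, -27.4], [1.4, 47.3, -27.2], [10.0, 49.7, -27.0], [8.3, 48.4, -26.9]]
```

The fingertips really end about 26.5 mm behind the reported TCP, so they closed 8 mm above the pack. I'll allow for that offset from here on: reopen, go 24 mm lower, and grip.

Call:
arm_command([
  [[0,0,0,0,0,0,-1],[0,0,0,0,0,0,-1],[0,0,0,0,0,0,-1],[0,0,0,0,0,0,-1],[0,0,0,0,0,0,-1],[0,0,0,0,0,0,-1],[0,0,0,0,0,0,-1],[0,0,0,0,0,0,-1],[0,0,0,0,0,0,-1],[0,0,0,0,0,0,-1],[0,0,0,0,0,0,-1]],
])

```text
time_s: 6.35
ee_pos: [0.5111, -0.246, 0.0198]
eef_rot: [-3.14, 0.003, 0.494]
force: [-0.8, -0.2, -0.0]
grip_width: 0.0923
grip_force: 0.0
```

Call:
arm_command([
  [[0,0,10,0,0,0,-1],[0,0,20,0,0,0,-1],[0,0,24,0,0,0,-1],[0,0,24,0,0,0,-1],[0,0,24,0,0,0,1],[0,0,24,0,0,0,1],[0,0,24,0,0,0,1],[0,0,24,0,0,0,1],[0,0,24,0,0,0,1],[0,0,24,0,0,0,1],[0,0,24,0,0,0,1]],
], squeeze=60)

```text
time_s: 7.45
ee_pos: [0.5111, -0.2461, -0.0041]
eef_rot: [-3.14, 0.002, 0.494]
force: [0.2, -0.5, 1.9]
grip_width: 0.0614
grip_force: 60.0
```

Gripped at 61.4 mm and 60 N. I'll lift, then measure the pack in the hand.

Call:
arm_command([
  [[0,0,-20,0,0,0,1],[0,0,-60,0,0,0,1],[0,0,-110,0,0,0,1],[0,0,-160,0,0,0,1],[0,0,-160,0,0,0,1],[0,0,-160,0,0,0,1],[0,0,-160,0,0,0,1]],
])

```text
time_s: 8.15
ee_pos: [0.5106, -0.2456, 0.1535]
eef_rot: [-3.137, 0.004, 0.494]
force: [-0.1, 0.1, -4.2]
grip_width: 0.0616
grip_force: 60.0
```

```bash
cat >> h.py <<'E'
def packfit():
    """pack pose in the tool frame from the wrist depth: plane of the top + outline"""
    o=ctrl.get_obs(); im,d,i=grab('wrist'); Rt=E(*o['eef_rot'])
    P=pts(d,i).reshape(-1,3)[d.ravel()>0]; Q=Rt.inv().apply(P-o['ee_pos'])*1000
    s=Q[(abs(Q[:,1])<32)&(Q[:,0]>12)&(Q[:,0]<70)&(abs(Q[:,2]+42.5)<14)]
    for _ in range(4):
        A=np.c_[s[:,:2],np.ones(len(s))]; c=np.linalg.lstsq(A,s[:,2],rcond=None)[0]
        s=s[abs(A@c-s[:,2])<2.5]
    xs=np.sort(s[:,0])[-15:]
    print('t',o['time_s'],'ee',o['ee_pos'].round(4),o['eef_rot'].round(4),'F',o['force'].round(1),'gw',round(o['grip_width'],4),o['grip_force'])
    m=cv2.minAreaRect(s[:,:2].astype(np.float32))
    print('top z at x=0:',c[2].round(2),'slope x',c[0].round(4),'slope y',c[1].round(4),'heel edge x',np.median(xs).round(1),'n',len(s),'rect',m)
    return c
E
python3 - <<'E'
from h import *
packfit()
R0=E(-3.14,.002,.494); pw=E(0,0,.496)
print('expected origin in tool',R0.inv().apply(np.array([494.6,-255.6,0])-[511.1,-246.1,-4.1]))
E
```

```text
t 8.15 ee [ 0.5106 -0.2456  0.1535] [-3.1367  0.0044  0.4938] F [-0.1  0.1 -4.2] gw 0.0616 59.99541521072388
top z at x=0: -42.71 slope x -0.0004 slope y -0.0028 heel edge x 50.9 n 5441 rect ((31.51822853088379, 0.22357177734375), (62.0806999206543, 39.02597427368164), 89.9737777709961)
expected origin in tool [-19.03991513   0.53424259  -4.06278433]
```

```bash
cat >> h.py <<'E'
YAW=-.19; B0=np.array([.4463,.0386,.062]); Rb=E(0,0,YAW)
def tool(tx,tz,deg,ty=0):
    """tool pose that puts the toe at bay (tx,ty,tz) mm with the heel up by deg"""
    Rp=Rb*R.from_euler('y',-deg,degrees=True)
    p=B0+Rb.apply(np.array([tx,ty,tz])/1000)+Rp.apply(np.array([103,.3,-4.6])/1000)
    return p,Rp*R.from_euler('x',np.pi)
def toe():
    o=ctrl.get_obs(); Rt=E(*o['eef_rot']); Rp=Rt*R.from_euler('x',-np.pi)
    p=o['ee_pos']-Rp.apply(np.array([103,.3,-4.6])/1000)
    l=Rb.inv().apply(p-B0)*1000; e=(Rb.inv()*Rp).as_euler('xyz',degrees=True)
    print('t',o['time_s'],'toe in bay',l.round(2),'rpy deg',e.round(2),'F bay',Rb.inv().apply(o['force']).round(1),'M',o['moment'].round(2),'gw',round(o['grip_width'],4))
E
python3 - <<'E'
from h import *
np.set_printoptions(suppress=True,precision=3)
toe()
A=tool(16,90,12); print(A[0],rel(*A))
print(rel(*tool(14,4,12),*A))
E
```

```text
t 8.2 toe in bay [  37.22 -332.22   96.53] rpy deg [ 0.29  0.26 39.18] F bay [ 0.1 -0.2 -4.9] M [0.01 0.03 0.  ] gw 0.0615
[0.562 0.017 0.169] [ 169.402 -206.681  -15.18    -0.075    0.207    0.681]
[-19.837  -0.     83.705   0.      0.      0.   ]
```

Call:
arm_command([
  [[34,-41,-10,-0.015,0.041,0.136,1],[68,-82,-15,-0.03,0.083,0.272,1],[102,-124,-15,-0.045,0.124,0.409,1],[136,-165,-15,-0.06,0.166,0.545,1],[169,-207,-15,-0.075,0.207,0.681,1],[169,-207,-15,-0.075,0.207,0.681,1],[169,-207,-15,-0.075,0.207,0.681,1],[169,-207,-15,-0.075,0.207,0.681,1],[169,-207,-15,-0.075,0.207,0.681,1]],
])

```text
time_s: 9.1
ee_pos: [0.5618, 0.0156, 0.1697]
eef_rot: [3.14, -0.211, -0.19]
force: [-0.0, -0.3, -4.3]
grip_width: 0.0616
grip_force: 60.0
```

Run:
```python
from h import *
np.set_printoptions(suppress=True,precision=3)
toe(); packfit()
im,d,i=grab('wrist'); P=pts(d,i).reshape(-1,3)*1000; P=P[d.ravel()>0]
L=Rb.inv().apply(P-B0*1000); k=abs(L[:,2]-30)<3
# cheek outer edges now, as a check of the lateral fit
for a in(60,90,120):
    s=L[k&(abs(L[:,0]-a)<8)&(abs(L[:,1])<65)]; print(a,len(s),s[:,1].min() if len(s) else 0,s[:,1].max() if len(s) else 0)
print(rel(*tool(14,10,12)),rel(*tool(14,4,12)))
```

```text
t 9.1 toe in bay [16.13 -1.09 90.64] rpy deg [ -0.11 -12.09   0.01] F bay [ 0.  -0.3 -4.3] M [0.04 0.27 0.03] gw 0.0616
t 9.1 ee [0.562 0.016 0.17 ] [ 3.14  -0.211 -0.19 ] F [-0.  -0.3 -4.3] gw 0.0616 59.9953293800354
top z at x=0: -42.51 slope x -0.0026 slope y -0.003 heel edge x 51.1 n 5484 rect ((31.636245727539062, 0.0894317626953125), (62.05146408081055, 39.18680953979492), 89.9703369140625)
60 7 49.10257815749853 49.26418948975863
90 0 0 0
120 0 0 0
[-19.397  -1.507  78.932   0.002  -0.002  -0.001] [-20.659  -1.518  84.798   0.002  -0.002  -0.001]
```

Call:
arm_command([
  [[-8,-1.5,30,0.002,-0.002,0,1],[-16,-1.5,60,0.002,-0.002,0,1],[-19,-1.5,76,0.002,-0.002,0,1],[-20.5,-1.5,84,0.002,-0.002,0,1],[-20.5,-1.5,84,0.002,-0.002,0,1],[-20.5,-1.5,84,0.002,-0.002,0,1]],
])

```text
time_s: 9.8
ee_pos: [0.5607, 0.0177, 0.0852]
eef_rot: [-3.141, -0.212, -0.19]
force: [0.3, -0.6, -3.8]
grip_width: 0.0615
grip_force: 60.0
```

Run:
```python
from h import *
np.set_printoptions(suppress=True,precision=3)
toe(); print(rel(*tool(13,1,12)),rel(*tool(13,-1,12)))
```

```text
t 9.8 toe in bay [14.67  0.82  5.99] rpy deg [  0.04 -12.14  -0.01] F bay [ 0.4 -0.5 -3.8] M [ 0.07  0.31 -0.02] gw 0.0615
[-2.694  0.808  4.78  -0.001 -0.003 -0.   ] [-3.115  0.809  6.735 -0.001 -0.003 -0.   ]
```

Call:
arm_command([
  [[-1.5,0.8,2.5,0,0,0,1],[-2.7,0.8,4.8,0,0,0,1],[-2.7,0.8,4.8,0,0,0,1]],
])

```text
time_s: 10.1
ee_pos: [0.5586, 0.0176, 0.0793]
eef_rot: [-3.141, -0.212, -0.19]
force: [0.0, -0.3, -1.8]
grip_width: 0.0611
grip_force: 60.0
```

Run:
```python
from h import *
toe()
```

```text
t 10.1 toe in bay [12.63  0.23  0.21] rpy deg [ 4.000e-02 -1.212e+01  1.000e-02] F bay [ 0.1 -0.3 -1.8] M [0.04 0.5  0.05] gw 0.0611
```

Tongue is on the floor (about 2 N of contact). Now I'll slide it under the lip.

Call:
arm_command([
  [[-3,0,-0.6,0,0,0,1],[-6,0,-1.2,0,0,0,1],[-6,0,-1.2,0,0,0,1]],
])

```text
time_s: 10.4
ee_pos: [0.5522, 0.0189, 0.0791]
eef_rot: [-3.141, -0.211, -0.19]
force: [0.1, 0.7, -0.8]
grip_width: 0.0615
grip_force: 60.0
```

Run:
```python
from h import *
toe()
```

```text
t 10.4 toe in bay [6.01 0.27 0.07] rpy deg [  0.03 -12.09   0.02] F bay [-0.1  0.7 -0.8] M [ 0.14  0.48 -0.  ] gw 0.0615
```

Call:
arm_command([
  [[-2,0,-0.4,0,0,0,1],[-4,0,-0.8,0,0,0,1],[-4.5,0,-0.9,0,0,0,1],[-4.5,0,-0.9,0,0,0,1]],
])

```text
time_s: 10.8
ee_pos: [0.5482, 0.0196, 0.0791]
eef_rot: [-3.141, -0.212, -0.19]
force: [2.6, -0.7, 0.4]
grip_width: 0.0613
grip_force: 60.0
```

Run:
```python
from h import *
np.set_printoptions(suppress=True,precision=3)
toe(); print(rel(*tool(1,0,9)),rel(*tool(1,0,7)),rel(*tool(1,0,6)))
im,d,i=grab('wrist'); cv2.imwrite('pics/w7.png',cv2.resize(im[60:300,120:400],None,fx=2.4,fy=2.4,interpolation=cv2.INTER_CUBIC))
```

```text
t 10.8 toe in bay [ 2.02  0.25 -0.  ] rpy deg [  0.04 -12.13   0.01] F bay [ 2.7 -0.2  0.4] M [-0.05 -0.27 -0.03] gw 0.0613
[-1.397  0.28   5.398 -0.001 -0.055  0.   ] [-1.815  0.283  8.972 -0.001 -0.089  0.   ] [-2.072  0.284 10.753 -0.001 -0.107  0.   ]
```

View pics/w7.png

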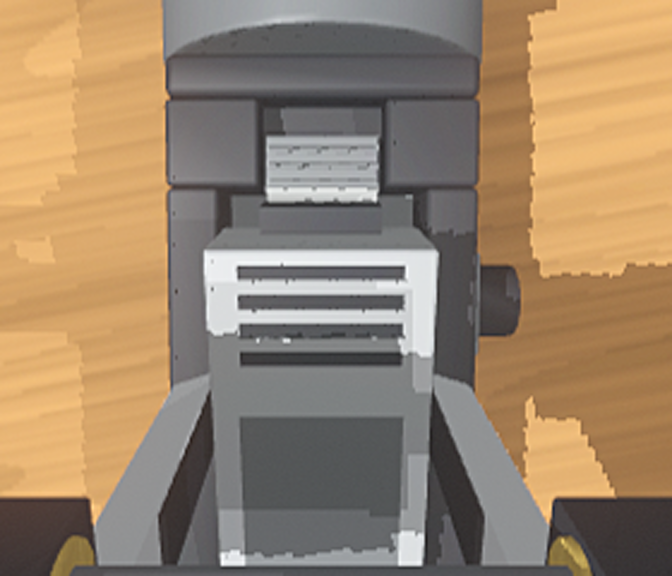

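The view shows the pack lined up in the bay, its foot (320,218) just short of the latch nose (322,195), clear of it on both sides. There's light contact at the toe (2.7 N). Now I'll swing the heel down to about 7°.

Run:
```python
from h import *
np.set_printoptions(suppress=True,precision=3)
for a in (10,8.5,7.2): print(a,rel(*tool(1.8,.2,a,.2)))
```

```text
10 [-0.402  0.099  3.539 -0.001 -0.037  0.   ]
8.5 [-0.657  0.1    6.226 -0.001 -0.063  0.   ]
7.2 [-0.935  0.102  8.549 -0.001 -0.086  0.   ]
```

Call:
arm_command([
  [[-0.2,0,1.8,0,-0.018,0,1],[-0.4,0,3.5,0,-0.037,0,1],[-0.7,0,6.2,0,-0.063,0,1],[-0.7,0,6.2,0,-0.063,0,1]],
])

```text
time_s: 11.25
ee_pos: [0.5487, 0.0194, 0.0721]
eef_rot: [-3.141, -0.145, -0.19]
force: [3.8, -0.9, 0.7]
grip_width: 0.0614
grip_force: 60.0
```

Run:
```python
from h import *
np.set_printoptions(suppress=True,precision=3)
toe()
for a in (7.5,7,6.6): print(a,rel(*tool(1.8,.2,a,.2)))
```

```text
t 11.25 toe in bay [ 1.6   0.23 -0.3 ] rpy deg [ 0.03 -8.34  0.  ] F bay [ 3.9 -0.1  0.7] M [ 0.04 -0.24 -0.06] gw 0.0614
7.5 [ 0.191  0.031  1.032 -0.001 -0.015  0.   ]
7 [ 0.134  0.031  1.93  -0.001 -0.023  0.   ]
6.6 [ 0.083  0.032  2.648 -0.001 -0.03   0.   ]
```

Call:
arm_command([
  [[0.3,0,1,0,-0.013,0,1],[0.3,0,1.9,0,-0.023,0,1],[0.3,0,2.3,0,-0.028,0,1],[0.3,0,2.3,0,-0.028,0,1]],
])

```text
time_s: 11.65
ee_pos: [0.5483, 0.0196, 0.0711]
eef_rot: [-3.141, -0.117, -0.19]
force: [-11.3, 0.4, 15.8]
grip_width: 0.0612
grip_force: 60.0
```

Run:
```python
from h import *
toe()
```

```text
t 11.65 toe in bay [0.94 0.24 1.57] rpy deg [ 0.02 -6.72  0.03] F bay [-11.1  -1.7  15.8] M [ 0.09  1.82 -0.05] gw 0.0612
```

The foot is on the latch slope (about 16 N upward). I'll ease off a millimetre and release, so the pack rests between lip and latch.

Call:
arm_command([
  [[0,0,-1,0,0,0,1],[0,0,-1,0,0,0,-0.5],[0,0,-1,0,0,0,-0.5],[0,0,-1.5,0,0,0,-1],[0,0,-1.5,0,0,0,-1],[0,0,-10,0,0,0,-1],[0,0,-30,0,0,0,-1],[0,0,-60,0,0,0,-1],[0,0,-60,0,0,0,-1]],
])

```text
time_s: 12.55
ee_pos: [0.5436, 0.0208, 0.1342]
eef_rot: [-3.14, -0.126, -0.19]
force: [0.2, -1.1, -0.4]
grip_width: 0.0941
grip_force: 0.0
```

```bash
cat >> h.py <<'E'
def packbay(name='wrist'):
    im,d,i=grab(name); P=pts(d,i).reshape(-1,3)*1000; P=P[d.ravel()>0]
    L=Rb.inv().apply(P-B0*1000)
    s=L[(abs(L[:,1])<28)&(L[:,0]>40)&(L[:,0]<160)&(L[:,2]>34)&(L[:,2]<75)]
    for _ in range(5):
        A=np.c_[s[:,:2],np.ones(len(s))]; c=np.linalg.lstsq(A,s[:,2],rcond=None)[0]; s=s[abs(A@c-s[:,2])<2.5]
    f=lambda x:round(float(c[0]*x+c[2]),2)
    print(name,'tilt deg',np.degrees(np.arctan(c[0])).round(2),'roll',np.degrees(c[1]).round(2),'top z at x=20,85,150',f(20),f(85),f(150),'n',len(s),'x range',s[:,0].min().round(1),s[:,0].max().round(1))
    return im,L
E
python3 - <<'E'
from h import *
o=ctrl.get_obs();print(o['time_s'],o['ee_pos'],o['eef_rot'],o['force'],o['grip_width'])
packbay();
E
```

```text
12.55 [0.54361964 0.02078339 0.1342315 ] [-3.14002089 -0.12574529 -0.18967348] [ 0.19216704 -1.10115017 -0.38577527] 0.0941187510807911
wrist tilt deg 6.67 roll -0.09 top z at x=20,85,150 42.13 49.73 57.32 n 4683 x range 40.3 149.4
```

The pack rests hooked at 6.7° with its foot on the latch slope. Next I'll close the fingers and press near the heel.

Run:
```python
from h import *
np.set_printoptions(suppress=True,precision=3)
p=B0+Rb.apply(np.array([138,0,75-26.5])/1000); print(rel(p,E(np.pi,0,YAW)))
```

```text
[36.768  0.753 26.374 -0.001 -0.123  0.   ]
```

Call:
arm_command([
  [[0,0,-20,0,0,0,1],[37,1,-20,0,-0.123,0,1],[37,1,-20,0,-0.123,0,1],[37,1,-20,0,-0.123,0,1],[37,1,-20,0,-0.123,0,1],[37,1,-20,0,-0.123,0,1],[37,1,-20,0,-0.123,0,1],[37,1,-20,0,-0.123,0,1],[37,1,-20,0,-0.123,0,1],[37,1,-20,0,-0.123,0,1],[37,1,0,0,-0.123,0,1],[37,1,26,0,-0.123,0,1]],
])

```text
time_s: 13.8
ee_pos: [0.5818, 0.0122, 0.1092]
eef_rot: [-3.141, 0.001, -0.19]
force: [0.6, 0.0, 0.5]
grip_width: 0.0021
grip_force: 0.0
```

```bash
cat >> h.py <<'E'
def tip():
    o=ctrl.get_obs(); p=o['ee_pos']-E(*o['eef_rot']).apply([0,0,.0265])
    print('t',o['time_s'],'tip in bay',(Rb.inv().apply(p-B0)*1000).round(1),o['eef_rot'].round(3),'F',o['force'].round(1),'gw',round(o['grip_width'],4))
E
python3 - <<'E'
from h import *
tip()
E
```

```text
t 13.8 tip in bay [138.   -0.3  73.7] [-3.141e+00  1.000e-03 -1.900e-01] F [0.6 0.  0.5] gw 0.0021
```

Call:
arm_command([
  [[0,0,10,0,0,0,1],[0,0,16,0,0,0,1],[0,0,18,0,0,0,1],[0,0,19,0,0,0,1],[0,0,20,0,0,0,1]],
])

```text
time_s: 14.3
ee_pos: [0.5814, 0.0123, 0.0909]
eef_rot: [-3.141, 0.001, -0.189]
force: [-8.6, 0.1, 16.7]
grip_width: 0.0007
grip_force: 8.8
```

Contact at 17 N. I'll keep pressing in small steps.

Call:
arm_command([
  [[0,0,1,0,0,0,1],[0,0,1.5,0,0,0,1],[0,0,1.5,0,0,0,1]],
])

```text
time_s: 14.6
ee_pos: [0.5818, 0.0123, 0.0898]
eef_rot: [-3.141, 0.0, -0.19]
force: [-5.4, -0.1, 14.7]
grip_width: 0.0001
grip_force: 7.9
```

Run:
```python
from h import *
tip(); packbay()
```

```text
t 14.6 tip in bay [138.   -0.3  54.3] [-3.141  0.    -0.19 ] F [-5.4 -0.1 14.7] gw 0.0001
wrist tilt deg 4.44 roll -0.22 top z at x=20,85,150 44.46 49.51 54.55 n 1436 x range 104.4 150.9
```

Call:
arm_command([
  [[0,0,1,0,0,0,1],[0,0,2,0,0,0,1],[0,0,3,0,0,0,1],[0,0,3,0,0,0,1]],
])

```text
time_s: 15.05
ee_pos: [0.5821, 0.0123, 0.0868]
eef_rot: [-3.14, -0.001, -0.19]
force: [-1.0, 0.3, -0.9]
grip_width: 0.0009
grip_force: 0.0
```

Run:
```python
from h import *
tip(); im,L=packbay()
s=L[(abs(L[:,1])<16)&(L[:,2]>15)&(L[:,2]<32)&(L[:,0]>148)&(L[:,0]<180)]; print('latch/foot x',np.percentile(s[:,0],[2,50,98]).round(1))
cv2.imwrite('pics/w8.png',cv2.resize(im[60:300,120:400],None,fx=2.4,fy=2.4,interpolation=cv2.INTER_CUBIC))
```

```text
t 15.05 tip in bay [138.3  -0.3  51.3] [-3.14e+00 -1.00e-03 -1.90e-01] F [-1.   0.3 -0.9] gw 0.0009
wrist tilt deg 4.14 roll -0.24 top z at x=20,85,150 38.18 42.88 47.58 n 1937 x range 101.8 152.8
latch/foot x [153.1 163.9 179.4]
```

The force vanished: the latch gave way and the heel dropped. I'll follow it down and press it home.

Call:
arm_command([
  [[0,0,4,0,0,0,1],[0,0,8,0,0,0,1],[0,0,11,0,0,0,1],[0,0,13,0,0,0,1],[0,0,14,0,0,0,1],[0,0,14,0,0,0,1]],
])

```text
time_s: 15.7
ee_pos: [0.5821, 0.0121, 0.0733]
eef_rot: [-3.141, -0.001, -0.19]
force: [-10.6, -1.7, 32.9]
grip_width: 0.0005
grip_force: 16.4
```

Run:
```python
from h import *
tip()
```

```text
t 15.7 tip in bay [138.3  -0.4  37.8] [-3.141e+00 -1.000e-03 -1.900e-01] F [-10.6  -1.7  32.9] gw 0.0005
```

Tip at 37.8 mm with 33 N against a firm stop, so the pack is flat on the floor. I'll lift off and check.

Call:
arm_command([
  [[0,0,-20,0,0,0,1],[0,0,-60,0,0,0,1],[-40,0,-110,0,0,0,1],[-60,0,-140,0,0,0,1],[-60,0,-140,0,0,0,1],[-60,0,-140,0,0,0,1]],
])

```text
time_s: 16.3
ee_pos: [0.5224, 0.0235, 0.2106]
eef_rot: [-3.141, 0.002, -0.189]
force: [-0.2, -0.2, -0.3]
grip_width: -0.0002
grip_force: 0.0
```

Run:
```python
from h import *
tip(); im,L=packbay(); packbay('top')
s=L[(abs(L[:,1])<16)&(L[:,2]>19)&(L[:,2]<32)&(L[:,0]>150)&(L[:,0]<180)]
print('latch x',np.percentile(s[:,0],[2,10,50]).round(1)); 
cv2.imwrite('pics/w9.png',cv2.resize(im[:260,120:400],None,fx=2.2,fy=2.2,interpolation=cv2.INTER_CUBIC))
```

```text
t 16.3 tip in bay [ 77.7  -0.5 175.1] [-3.141e+00  2.000e-03 -1.890e-01] F [-0.2 -0.2 -0.3] gw -0.0002
wrist tilt deg -0.1 roll -0.0 top z at x=20,85,150 38.64 38.53 38.42 n 4367 x range 40.0 154.2
top tilt deg -0.85 roll -1.3 top z at x=20,85,150 40.01 39.05 38.09 n 88 x range 42.7 74.4
latch x [160.7 161.8 169.6]
```

View pics/w9.png

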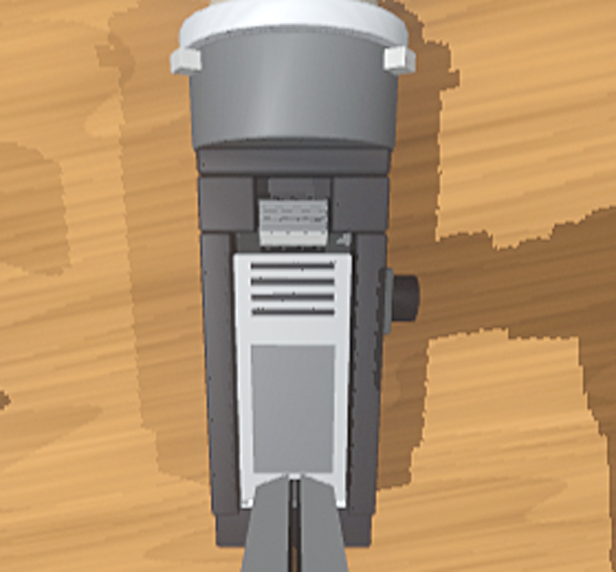

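The pack is flat (tilt 0.1°, top 38.5 mm over the floor), and the latch nose at (293,235) is out over the foot. I'll hand in.

```bash
python3 -c "
from station import ctrl
print(ctrl.hand_in())"
```

```text
the job is handed in; nothing more can be done
None
```

The pack is hooked under the lip, latched, and lying flat and fully home in the bay; the hand is clear, the other things were left alone, and I handed in at about 16 s.

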